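# Pack the sharpening tray: stone below, strop clipped over it

### The job

Pack the sharpening tray for carrying: lay the small two-coloured sharpening stone flat in the tray's cork-lined well, then fit the leather strop over it as its cover, leather up, with its bare wooden end tucked under the brass keeper at one end of the tray and its leather end pressed down until the sprung brass catch at the other end has snapped back over it. The strop must lie flat and fully home. The stone is brittle, so set it down and do not drop it; do not knock the oil bottle or the wax jar about.

Things in the scene. Friction and masses are not known exactly. Their poses are not given: they have to be found in the camera images.
- tray: Dark brown wooden tray fixed to the bench, 262 x 80 mm in plan. Origin: centre of its underside on the bench; x along its length, from the brass keeper (-x end, nearer the robot) to the sprung catch (+x end); z up. Flat deck at z 23 mm round the well is the strop's seat: seated, the strop lies along tray x, its origin near x 0, y 0, z 23 mm, leather end to +x. Numbers below are in this frame.
- well (a point): Centre of the cork floor of the stone's well (tray x 0, y 0, z 6 mm), axes as the tray's. The well is 118 mm (x) by 48 mm (y), its rim at z 23. Its long sides are cut away for x -28 to 28 mm, out to the sides of the tray (nothing there above z 6), so that fingers can go down beside what they hold.
- keeper_wall (a point): Foot of the end wall under the keeper, on the deck (tray x -116.5, y 0, z 23 mm). The brass keeper plate reaches from this wall to its lip at x -96; underside 38.5 mm high at the wall, flared up 12 degrees to 43 at the lip; lip's top z 47. Side cheeks leave 58 mm for the strop from x -117 to -91, flaring wider to -81. The strop slides in tilted about 10 degrees, catch end up.
- catch (a joint): Sprung catch: brass leaf 26 mm wide at the tray's +x end, hinged at its foot (x 118.5, z 10.5 mm), 0 rad at rest, growing to 0.35 as its head is pushed outward to +x. Above the nose a 70 degree ramp rises outward to x 117, z 56 mm, then a thumb curl to x 127, z 60. A descending strop pushes it out by some 0.1 rad; at the bottom it snaps back to 0 over the strop's top edge.
- catch_nose (a point): Centre of the rounded tip of the catch's nose (x 111, y 0, z 42 mm at rest). It overhangs the strop's seat by some 4 mm, so a strop cannot go in level. Corner guides beside it (x 89 to 113, up to z 38) leave 62 mm.
- press_point (a point): Where to press the strop down: on its leather near the catch (x 90, y 0 and, with the strop seated, the leather's top z 39 mm). With the bare end tucked and the strop resting on the catch's ramp the leather here stands about 24 mm higher. Pressing takes roughly 4 to 12 N until the catch snaps; then it is solid (under its thin soft leather, z 37 mm).
- stone: Small combination sharpening stone, plain slab 112 (x) x 42 (y) x 14 (z) mm, about 0.15 kg, dark grey coarse layer on top, tan fine layer below, loose on the bench to the right. Origin: centre of its underside; z up.
- strop: Leather strop: flat wooden block 52 (x) x 230 (y) x 14 (z) mm, about 0.16 kg, with a thin brown leather face glued on top over most of its length (16 mm high there) and one end left bare wood; loose on the bench to the left, leather up. Origin: centre of its underside; its +y end is the bare one; z up.
- strop_bare_end (a point): Middle of the strop's bare wooden end face, 115 mm from its origin, 7 mm above its underside.
- strop_leather_end (a point): Middle of the strop's other, leather-covered end face, 115 mm from its origin, 7 mm above its underside.
- oil_bottle: Bystander: brown glass oil bottle with a black cap, 43 mm in diameter, 92 mm tall, upright. Origin: centre of its underside.
- wax_jar: Bystander: orange wax jar with a white lid, 70 mm in diameter, 83 mm tall, upright. Origin: centre of its underside.
Not all that is in view belongs to the job. There is more than one size of the stone; the one meant has the size given above.

How it is judged:
On the way, in this order (a step that is already met when the one before it is completed fails the run):
1. the stone lies flat in the tray's well, on the cork floor (x of stone in the frame of tray between -0.005 and 0.005 m and y of stone in the frame of tray between -0.005 and 0.005 m and z of stone in the frame of tray below 0.0085 m and angle between stone's own z axis and vertical below 0.06 rad), for 0.2 s.
2. the strop's bare end is tucked under the keeper (x of strop_bare_end in the frame of tray between -0.12 and -0.106 m and z of strop_bare_end in the frame of tray below 0.036 m and y of strop_bare_end in the frame of tray between -0.006 and 0.006 m), for 0.1 s.
At the end, for the whole second after the job is handed in: Stone flat in the well (centred to 5 mm, within 2.5 mm of the cork); over it the strop, leather up, bare end under the keeper (within 10 mm of its wall, 6 mm of the middle), flat (both ends within 2.5 mm of the deck, 0.03 rad); catch back within 0.03 rad of rest; all still (all of step 1 and all of step 2 and z of strop in the frame of tray below 0.0255 m and z of strop_leather_end in the frame of tray below 0.0325 m and angle between the y axis of strop and the x axis of tray, either way round below 0.05 rad and angle between strop's own z axis and vertical below 0.03 rad and value of joint catch below 0.03 rad and linear speed of each of strop, stone below 0.02 m/s); the robot touches nothing.
It fails at once if the stone is dropped (falls free of the fingers at more than 0.7 m/s, as from about 25 mm or more) (linear speed of stone above 0.7 m/s and contact force between stone and the fingers below 0.1 N).
It fails at once if the oil bottle or the wax jar is knocked over or pushed more than 40 mm (distance of any of oil_bottle, wax_jar from where it was at the start of the episode above 0.04 m or angle between any of oil_bottle, wax_jar's own z axis and vertical above 0.5 rad).
It also fails if it takes over 48 s, if anything falls off the work surface, if the arm or the gripper's body presses on something with over 40 N, if the wrist force passes 120 N, or if a joint passes its speed limit or range.

### The arm

A 6-joint arm with a two-finger parallel gripper is mounted at the origin on a cart in front of the work surface, level with it; the furniture and walls round the work are solid. World frame = base frame: x ahead of the robot, y to its left, z up, the work surface at z = 0. Lengths are in m, angles in rad, forces in N, time in s.
With the tool pointing down it reaches from about 0.35 to 0.775 m from the base axis. Payload 7.3 kg.
Tool frame: the origin (TCP) lies at the very end of the fingers, on their centre line; the grasp point (between the pads) lies 19 mm behind it; z points along the fingers, y is the line along which they close (so a half turn about z gives the same grasp; the last joint's range is limited). The gripper opens to 92 mm and grips with 3 to 60 N. Pads are 19 mm wide; open, the fingers measure 130 mm over their backs; the gripper's body (75 mm by 190 mm) begins 47 mm behind the grasp point.
Start: joints at [1.177, 0.342, 1.524, -0, 1.275, -0.146], TCP at [0.129, 0.509, 0.227] pointing down, gripper open.
Joint ranges: [-2.53, 2.53], [-0.77, 2.02], [0.04, 2.7], [-1, 4.14], [0.28, 2.66], [-3.11, 3.11]. Speed limits (rad/s): [2.57, 2.57, 3.14, 3.14, 3.14, 3.14].

### API

Orientations are given as [roll, pitch, yaw] about the fixed x, y, z axes, in that order (R = Rz(yaw) Ry(pitch) Rx(roll)).
In Python, from cell import robot gives the robot as it stands. The module is installed in compiled form; this text tells all that it offers.
- The arm moves only by the tool arm_command, never from a script. Its argument "moves" is a list of rows, each a list of 3 entries, a list of its own where there are three numbers: the shift along the tool's x, y, z in m, then the turn, a rotation vector about the tool's x, y, z in rad, then the finger opening in m, from 0 to 0.0918. In form: [[[dx, dy, dz], [ax, ay, az], claw], ...]. A call has exactly 5 rows; each row is the pose to reach, as a shift and turn from the pose commanded when the call began, along the tool's axes at that moment; what a row does not reach only later rows make up. A row lasts 1/10 s, in which the tool goes at most 50 mm and 8.59 degrees, less where a joint would pass 70% of its speed; a pose out of reach is approached as far as the arm can. A call with a gripper value outside its range is refused whole. The fingers move at their own pace and stop on an object; "squeeze" is the grip in N (left out, the last holds). Time passes only in rows, so rows that repeat a pose let the fingers close, or fill a call up. It gives the time, the measured TCP pose, the force, the opening and the grip force at its end, in the units of the state.
- robot.observe(): the state, without advancing time (a new reading comes with each control period).
- robot.read_camera(name): name is "scene" or "top" or "wrist"; returns the picture (480x640x3 uint8, red, green, blue); there is no depth.
- robot.camera_model(name): a dict with "fx", "fy", "cx", "cy" (pixels), "k1" (the pictures are not rectified: a ray, as slopes to the right and down, at radius r is drawn at 1 + k1 r^2 times it, then the intrinsics apply), "R" (3x3) and "t" (3): a world point X has camera coordinates R X + t. Camera axes: x right, y down, z forward; pixel columns grow to the right and rows downward; lengths in m; the calibration is good to about 2 mm. A picture is of the moment at which its call begins: read the wrist's pose just before it. camera_model takes no time and is no camera call; for the wrist camera it gives the pose at the moment of the call.
- robot.hand_in(): hands the job in; it is judged then, once.
The state is a dict: "time": time; "qpos": joint angles; "qvel": joint speeds; "joint_efforts": joint torques, N m; "tool_pos": TCP position; "tool_rot": TCP orientation; "contact_force": force on the tool from outside, world axes, zero at the start; "torque": the same for the moment, N m; "opening": finger opening in m; "grip_force": force on a finger pad.
Only numpy, scipy, OpenCV 4.12 (cv2) and the standard library are available. Lean on these libraries where they do the work, as an engineer would, in place of code of your own. Each camera call takes 0.05 s, during which the arm holds its last target. There are 200 camera calls.

## Working session

There is one attempt and no reset: what is moved stays moved. The work goes in short steps, Python scripts to look and compute and a tool call to move; the robot and the scene stay as the last step left them, time stands still between calls to the robot, and variables do not carry over. Pictures are saved under pics/ and viewed, at most 13 in all, crops included, and the job is handed in when it is done.

Besides the shell and the picture viewer there is one more tool, called after "Request:" as name([rows], argument=value, ...), one row to a line, values as JSON. arm_command: Moves the arm, as the interface text tells. Its arguments: {"type":"object","properties":{"moves":{"type":"array"},"squeeze":{"type":"number"}},"required":["moves"]}

```bash
mkdir -p pics; python3 - <<'E'
from cell import robot
import cv2
for n in("scene","top"):
    im=robot.read_camera(n); cv2.imwrite(f"pics/{n}0.png",im[:,:,::-1]); m=robot.camera_model(n); print(n,m)
s=robot.observe(); print(s)
E
```

```text
scene {'fx': 446.5103556999138, 'fy': 446.5103556999138, 'cx': 308.464117562681, 'cy': 236.38711204345407, 'k1': -0.1065028258181046, 'R': array([[ 0.62587675, -0.77991268,  0.00380803],
       [-0.60321988, -0.4871649 , -0.63150307],
       [ 0.49437239,  0.39294601, -0.77536402]]), 't': array([-0.37837083,  0.36644007,  0.63969752])}
top {'fx': 455.3081096602705, 'fy': 455.3081096602705, 'cx': 320.8960740296551, 'cy': 242.1925511287943, 'k1': 0.041091315234434524, 'R': array([[-0.04097804, -0.9991594 , -0.00113666],
       [-0.97825636,  0.04035218, -0.20343597],
       [ 0.20331083, -0.00722446, -0.97908759]]), 't': array([0.01022478, 0.59301066, 0.79138582])}
{'time': 0.1, 'qpos': array([ 1.17697752e+00,  3.42654231e-01,  1.52489750e+00, -2.13612717e-06,
        1.27544132e+00, -1.46023525e-01]), 'qvel': array([-0.0002178 , -0.00109329, -0.00521436, -0.00094241, -0.00229151,
        0.00105211]), 'joint_efforts': array([ 2.24005860e-03, -4.31998372e+01, -2.44698822e+01,  7.18538370e-02,
        5.25746634e-02, -3.42423459e-05]), 'tool_pos': array([0.12861462, 0.50862545, 0.22612224]), 'tool_rot': array([-3.14020686e+00, -2.01744306e-04,  2.89379786e+00]), 'contact_force': array([-0.14591181,  0.81975234,  0.38003679]), 'torque': array([ 0.04420392, -0.04670083,  0.01212059]), 'grip_force': 0.0, 'opening': 0.09185206617249997}
```

View pics/top0.png

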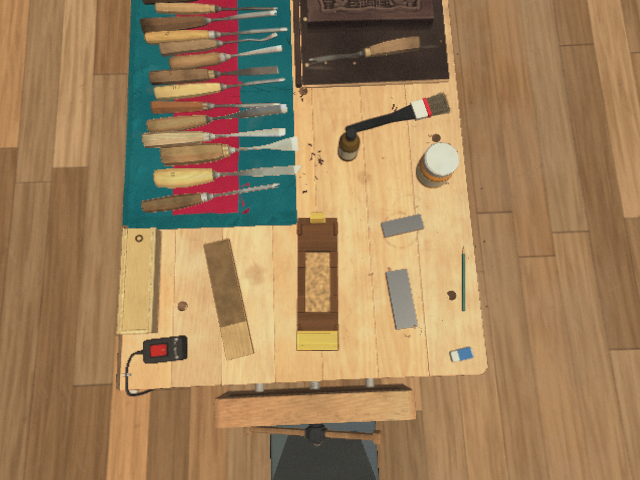

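View pics/scene0.png

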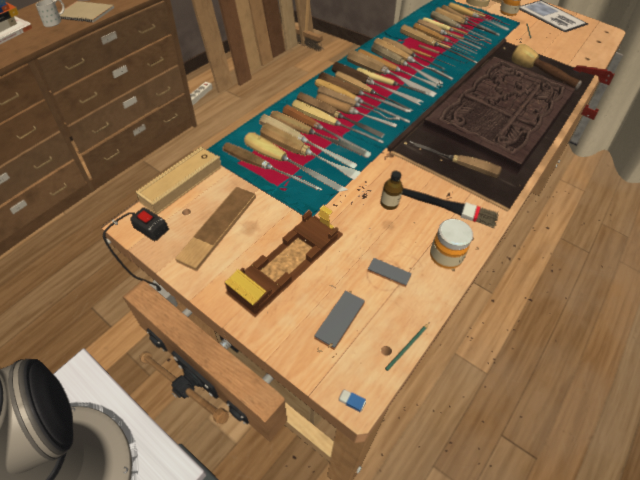

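Top view: tray about (318,285), with the keeper at (317,341) and the catch at (317,217). The strop is at (229,298), bare end down. Grey stones are at (401,299) and (403,226), the oil bottle at (348,145) and the wax jar at (438,163). Next I'll measure them.

```bash
cat > h.py <<'E'
from cell import robot
import numpy as np, cv2
from scipy.spatial.transform import Rotation as Ro
def ray(m,uv):
    uv=np.atleast_2d(uv).astype(float); d=(uv-[m["cx"],m["cy"]])/[m["fx"],m["fy"]]; s=d.copy()
    for _ in range(20): s=d/(1+m["k1"]*(s**2).sum(1,keepdims=True))
    return -m["R"].T@m["t"], np.c_[s,np.ones(len(s))]@m["R"]
def plane(m,uv,z):
    c,r=ray(m,uv); return c+r*((z-c[2])/r[:,2])[:,None]
def proj(m,X):
    p=np.atleast_2d(X)@m["R"].T+m["t"]; s=p[:,:2]/p[:,2:]
    return s*(1+m["k1"]*(s**2).sum(1,keepdims=True))*[m["fx"],m["fy"]]+[m["cx"],m["cy"]]
def big(mask,roi,n=1):
    q=np.zeros(mask.shape,np.uint8);x0,y0,x1,y1=roi;q[y0:y1,x0:x1]=mask[y0:y1,x0:x1]
    q=cv2.morphologyEx(q,cv2.MORPH_OPEN,np.ones((3,3)))
    cs=cv2.findContours(q,cv2.RETR_EXTERNAL,cv2.CHAIN_APPROX_NONE)[0]
    return sorted(cs,key=cv2.contourArea)[::-1][:n]
def rect(m,c,z):
    P=plane(m,c.reshape(-1,2),z)[:,:2]; r=cv2.minAreaRect((P*1000).astype(np.float32))
    b=cv2.boxPoints(r); e=b[1]-b[0],b[2]-b[1]; e=max(e,key=np.linalg.norm)
    a=np.degrees(np.arctan2(e[1],e[0])); a=(a+90)%180-90
    return np.round(r[0],1),np.round(sorted(r[1]),1),round(float(a),2)
def pose():
    s=robot.observe(); return s["time"],np.array(s["tool_pos"]),Ro.from_euler("xyz",s["tool_rot"])
E
python3 - <<'E'
from h import *
for n,rois in (("top",dict(st=(375,210,430,340),tray=(285,200,350,360),strop=(195,230,265,368))),("scene",dict(st=(305,250,420,350)))):
    im=cv2.imread(f"pics/{n}0.png"); m=robot.camera_model(n)
    h=cv2.cvtColor(im,cv2.COLOR_BGR2HSV); 
    grey=((h[...,1]<60)&(h[...,2]<160)).astype(np.uint8)
    for c in big(grey,rois["st"],2): print(n,"stone",rect(m,c,.014),cv2.contourArea(c))
    if n=="top":
        print(h[285,300],h[341,317],h[217,317],h[270,225],h[340,237],h[300,270])
        bright=h[...,2]
        dark=((bright<135)).astype(np.uint8)
        for c in big(dark,rois["tray"],2): print("tray dark z=.03",rect(m,c,.03),cv2.boundingRect(c))
        yel=((h[...,1]>140)&(h[...,2]>135)&(h[...,0]>20)&(h[...,0]<35)).astype(np.uint8)
        for c in big(yel,rois["tray"],2): print("brass",rect(m,c,.047),cv2.boundingRect(c))
        lea=(bright<165).astype(np.uint8)
        for c in big(lea,rois["strop"],1): print("leather",rect(m,c,.016),cv2.boundingRect(c))
        cv2.imwrite("pics/c.png",cv2.resize(im[200:370,195:435],None,fx=3.3,fy=3.3,interpolation=cv2.INTER_CUBIC))
E
```

```text
top stone (array([ 486.5, -163.8]), array([ 41.3, 108.9]), 6.36) 1120.0
top stone (array([ 630.7, -177.2]), array([29.5, 80.5]), -79.35) 528.5
[ 13 155 102] [ 23 148 219] [ 23 149 221] [ 17 124 142] [ 18 123 195] [ 21  94 236]
tray dark z=.03 (array([559.2,   5.6]), array([101.5, 254. ]), -1.45) (285, 200, 53, 131)
brass (array([4.138e+02, 3.000e-01]), array([30.1, 72.7]), 87.64) (297, 332, 41, 18)
brass (array([648.6,  -8.9]), array([10. , 23.1]), 87.64) (311, 213, 13, 6)
leather (array([531.9, 175.2]), array([ 51.9, 164.9]), 11.68) (204, 240, 43, 87)
scene stone (array([ 485.3, -168.1]), array([ 40.9, 111.2]), 6.42) 1151.5
scene stone (array([ 628.7, -182.7]), array([30. , 78.9]), -79.47) 460.0
```

View pics/c.png

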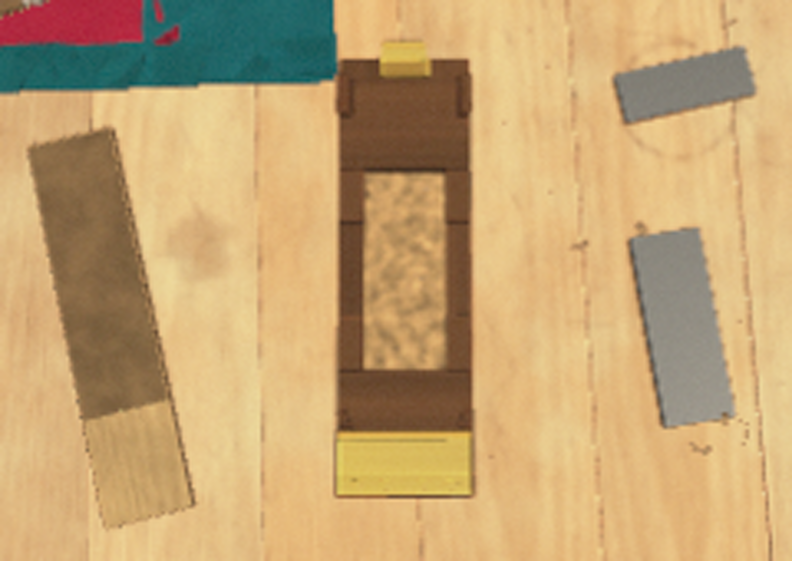

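```bash
cat >> h.py <<'E'
def go(p,yaw,tilt=0,frm=None):
    """tool-frame shift/turn to world pos p (mm), stone/strop-like yaw deg (+180 about z), tilt deg about tool y axis; frm=(p,R) or measured"""
    t,p0,R0=pose()
    if frm is not None: p0,R0=frm
    R1=Ro.from_euler("z",yaw,degrees=True)*Ro.from_euler("xyz",[180,0,180],degrees=True)*Ro.from_euler("y",tilt,degrees=True)
    p=np.array(p)/1000
    print("shift",np.round(R0.inv().apply(p-p0),4),"turn",np.round((R0.inv()*R1).as_rotvec(),4))
    return p,R1
E
python3 - <<'E'
from h import *
_,p,R=pose(); a=go((310,340,330),-14.2); b=go((450,110,330),-14.2,frm=a); go((480,30,330),-2.35,frm=b)
E
```

```text
shift [-0.2172 -0.1191 -0.1038] turn [-0.0014 -0.0002  0.    ]
shift [-0.1921 -0.1886 -0.    ] turn [0. 0. 0.]
shift [-0.0487 -0.0702 -0.    ] turn [ 0.      0.     -0.2068]
```

Request:
arm_command([
  [[-0.04, -0.024, -0.02], [0, 0, 0], 0.0918],
  [[-0.08, -0.048, -0.04], [0, 0, 0], 0.0918],
  [[-0.12, -0.07, -0.06], [0, 0, 0], 0.0918],
  [[-0.16, -0.095, -0.08], [0, 0, 0], 0.0918],
  [[-0.2, -0.12, -0.1], [0, 0, 0], 0.0918],
])

```text
time: 0.6
tool_pos: [0.2915, 0.3445, 0.3258]
tool_rot: [-3.141, -0.0, 2.894]
contact_force: [1.4, -0.9, 0.1]
opening: 0.0917
grip_force: 0.0
```

Request:
arm_command([
  [[-0.035, -0.035, 0], [0, 0, 0], 0.0918],
  [[-0.07, -0.07, 0], [0, 0, 0], 0.0918],
  [[-0.105, -0.105, 0], [0, 0, 0], 0.0918],
  [[-0.14, -0.14, 0], [0, 0, 0], 0.0918],
  [[-0.175, -0.175, 0], [0, 0, 0], 0.0918],
])

```text
time: 1.1
tool_pos: [0.418, 0.1316, 0.3251]
tool_rot: [3.141, -0.0, 2.894]
contact_force: [1.2, 0.3, -0.4]
opening: 0.0917
grip_force: 0.0
```

Request:
arm_command([
  [[-0.02, -0.03, 0], [0, 0, -0.08], 0.0918],
  [[-0.04, -0.06, 0], [0, 0, -0.14], 0.0918],
  [[-0.06, -0.09, 0], [0, 0, -0.207], 0.0918],
  [[-0.06, -0.09, 0], [0, 0, -0.207], 0.0918],
  [[-0.06, -0.09, 0], [0, 0, -0.207], 0.0918],
])

```text
time: 1.6
tool_pos: [0.4534, 0.0312, 0.3247]
tool_rot: [3.141, -0.001, 3.098]
contact_force: [0.0, -0.5, 0.3]
opening: 0.0916
grip_force: 0.0
```

```bash
python3 - <<'E'
from h import *
m=robot.camera_model("wrist"); im=robot.read_camera("wrist"); cv2.imwrite("pics/w1.png",im[:,:,::-1]); np.save("w1.npy",m,allow_pickle=True)
print(pose()[:2],robot.observe()["tool_rot"]); print(m)
E
```

```text
(1.65, array([0.45327994, 0.03192925, 0.32491041])) [ 3.14099503e+00 -9.41206842e-04  3.09958757e+00]
{'fx': 356.00634681140036, 'fy': 356.00634681140036, 'cx': 321.09191995888193, 'cy': 239.88129036711027, 'k1': -0.033229593817750196, 'R': array([[ 4.32140148e-02,  9.99065530e-01,  7.84986562e-04],
       [ 9.68807710e-01, -4.20971123e-02,  2.44211904e-01],
       [ 2.44016741e-01, -9.79287579e-03, -9.69721573e-01]]), 't': array([-0.05059247, -0.49336935,  0.37303487])}
```

View pics/w1.png

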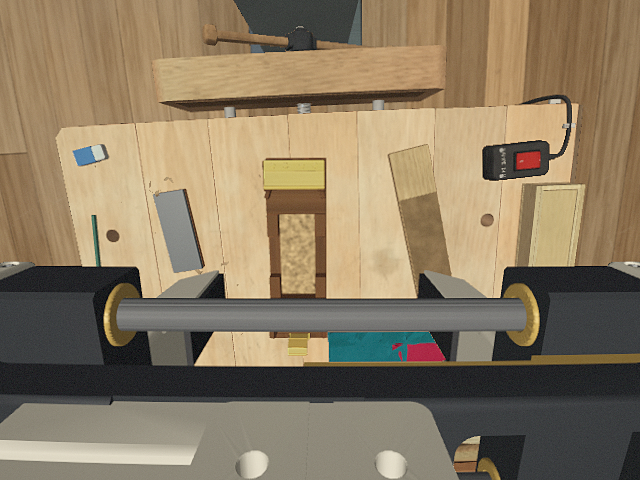

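Wrist view faces back toward the robot: stone (180,230), keeper (295,173), cork (297,250), strop bare end (408,160), catch head (297,345).

```bash
python3 - <<'E'
from h import *
T=robot.camera_model("top"); S=robot.camera_model("scene"); W=np.load("w1.npy",allow_pickle=True).item()
I={n:cv2.imread(f"pics/{f}.png") for n,f in(("top","top0"),("scene","scene0"),("wrist","w1"))}
M=dict(top=T,scene=S,wrist=W)
def hsv(n): return cv2.cvtColor(I[n],cv2.COLOR_BGR2HSV)
h=hsv("wrist"); g=((h[...,1]<70)&(h[...,2]<175)).astype(np.uint8)
print("stone w",rect(W,big(g,(140,180,215,275))[0],.014))
for n,k,c in(("top",(290,325,345,356),(305,208,330,226)),("wrist",(255,150,335,193),(285,330,312,357)),("scene",(215,255,275,310),None)):
    h=hsv(n); y=((h[...,1]>115)&(h[...,2]>150)&(h[...,0]>=21)&(h[...,0]<35)).astype(np.uint8)
    c0=big(y,k)[0]; print(n,"keeper",rect(M[n],c0,.047),"bb",cv2.boundingRect(c0))
# tray outer side edges: dark deck rows
for n,rows,x0,x1,sg in(("top",range(240,262,3),285,350,0),("top",range(313,328,3),285,350,0),("wrist",range(196,206,2),240,350,0),("wrist",range(276,290,3),240,350,0)):
    v=hsv(n)[...,2]; L=[];Rr=[]
    for r in rows:
        d=np.where(v[r,x0:x1]<140)[0]; L.append((x0+d[0]-.5,r));Rr.append((x0+d[-1]+.5,r))
    for nm,q in(("L",L),("R",Rr)): print(n,nm,np.round(plane(M[n],[np.mean(q,0)],.023)[0]*1000,1))
# cork
for n,roi in(("top",(295,240,345,325)),("wrist",(270,200,325,300))):
    h=hsv(n); c=(h[...,2]>140).astype(np.uint8); cc=big(c,roi)[0]
    print(n,"cork@z6",rect(M[n],cc,.006),"@z23",rect(M[n],cc,.023))
# strop bare-end
for n,roi in(("top",(195,230,265,368)),("wrist",(380,140,450,275))):
    h=hsv(n); l=(h[...,2]<168).astype(np.uint8); print(n,"leather",rect(M[n],big(l,roi)[0],.016))
E
```

```text
stone w (array([ 487.2, -164.5]), array([ 42.8, 111.4]), 6.55)
top keeper (array([4.138e+02, 4.000e-01]), array([30.1, 72.9]), 87.64) bb (297, 332, 41, 18)
wrist keeper (array([407.7,  -0.7]), array([17.7, 72. ]), 87.48) bb (263, 160, 61, 16)
scene keeper (array([413.1,  -5.8]), array([35.5, 73.3]), 88.35) bb (226, 271, 38, 33)
top L [586.2  31.8  23. ]
top R [583.  -45.1  23. ]
top L [454.6  36.5  23. ]
top R [451.5 -39.7  23. ]
wrist L [448.4 -41.1  23. ]
wrist R [451.8  36.8  23. ]
wrist L [561.2 -44.5  23. ]
wrist R [564.5  32.3  23. ]
top cork@z6 (array([526.8,  -4.6]), array([ 48.8, 116.1]), -1.93) @z23 (array([524.7,  -4.7]), array([ 47.9, 113.9]), -1.93)
wrist cork@z6 (array([528.8,  -5.3]), array([ 49.1, 114.8]), -2.58) @z23 (array([523.8,  -3.9]), array([ 47.4, 110.7]), -2.58)
top leather (array([531.9, 175. ]), array([ 52.6, 165.3]), 11.88)
wrist leather (array([510.3, 168.8]), array([ 52.5, 117.9]), 11.84)
```

```bash
python3 - <<'E'
from h import *
a=go((486.8,-164.2,110),6.45); go((486.8,-164.2,4),6.45,frm=a)
E
```

```text
shift [-0.0419 -0.1947  0.2148] turn [ 0.0007 -0.0009 -0.1546]
shift [-0.    -0.     0.106] turn [0. 0. 0.]
```

Request:
arm_command([
  [[-0.007, -0.035, 0.03], [0, 0, -0.03], 0.0918],
  [[-0.014, -0.07, 0.06], [0, 0, -0.06], 0.0918],
  [[-0.021, -0.105, 0.09], [0, 0, -0.09], 0.0918],
  [[-0.028, -0.14, 0.12], [0, 0, -0.12], 0.0918],
  [[-0.035, -0.165, 0.15], [0, 0, -0.154], 0.0918],
])

```text
time: 2.15
tool_pos: [0.482, -0.1351, 0.1743]
tool_rot: [-3.141, 0.001, -3.027]
contact_force: [0.7, -0.6, 0.2]
opening: 0.0917
grip_force: 0.0
```

```bash
python3 - <<'E'
from h import *
m=robot.camera_model("wrist"); im=robot.read_camera("wrist"); 
m=robot.camera_model("wrist"); im=robot.read_camera("wrist"); cv2.imwrite("pics/w2.png",im[:,:,::-1])
h=cv2.cvtColor(im,cv2.COLOR_RGB2HSV); g=((h[...,1]<70)&(h[...,2]<175)).astype(np.uint8)
uv=proj(m,[[.487,-.164,.014]])[0]; print(uv)
for c in big(g,(max(0,int(uv[0]-110)),max(0,int(uv[1]-150)),int(uv[0]+110),int(uv[1]+150)),2): print(rect(m,c,.014),cv2.boundingRect(c))
a=go((486.8,-164.2,60),6.45); go((486.8,-164.2,4),6.45,frm=a);print(pose()[1])
E
```

```text
[290.86959175 228.46497983]
(array([ 583.8, -157.8]), array([113.2, 221.6]), -83.29) (180, 271, 220, 107)
(array([ 487.2, -165.8]), array([ 41.6, 110.4]), 6.41) (264, 166, 49, 121)
shift [-0.0038 -0.03    0.1114] turn [ 0.0033 -0.006  -0.0005]
shift [-0.    -0.     0.056] turn [0. 0. 0.]
[ 0.48034117 -0.13505976  0.17150616]
```

Request:
arm_command([
  [[-0.002, -0.015, 0.035], [0, 0, 0], 0.0918],
  [[-0.004, -0.031, 0.07], [0, 0, 0], 0.0918],
  [[-0.004, -0.031, 0.11], [0, 0, 0], 0.0918],
  [[-0.004, -0.031, 0.11], [0, 0, 0], 0.0918],
  [[-0.004, -0.031, 0.11], [0, 0, 0], 0.0918],
])

```text
time: 2.75
tool_pos: [0.4898, -0.1637, 0.0663]
tool_rot: [3.141, -0.0, -3.027]
contact_force: [1.5, 0.2, 0.1]
opening: 0.0913
grip_force: 0.0
```

```bash
python3 - <<'E'
from h import *
print(pose()[1],robot.observe()["tool_rot"]);go((487,-164.8,4),6.42)
E
```

```text
[ 0.48977401 -0.16368018  0.06631057] [ 3.14108044e+00 -9.21896467e-05 -3.02723874e+00]
shift [ 0.0029 -0.0008  0.0623] turn [ 0.0005 -0.0001  0.0023]
```

Request:
arm_command([
  [[0.001, 0, 0.02], [0, 0, 0], 0.0918],
  [[0.003, -0.001, 0.04], [0, 0, 0], 0.0918],
  [[0.003, -0.001, 0.055], [0, 0, 0], 0.0918],
  [[0.003, -0.001, 0.062], [0, 0, 0], 0.0918],
  [[0.003, -0.001, 0.062], [0, 0, 0], 0.0918],
])

```text
time: 3.25
tool_pos: [0.4874, -0.1661, 0.0045]
tool_rot: [-3.141, 0.002, -3.028]
contact_force: [-1.1, -0.1, 0.2]
opening: 0.0919
grip_force: 0.0
```

Request:
arm_command([
  [[0, 0, 0], [0, 0, 0], 0.03],
  [[0, 0, 0], [0, 0, 0], 0.03],
  [[0, 0, 0], [0, 0, 0], 0.03],
  [[0, 0, 0], [0, 0, 0], 0.03],
  [[0, 0, 0], [0, 0, 0], 0.03],
], squeeze=15)

```text
time: 3.75
tool_pos: [0.4865, -0.1664, 0.0034]
tool_rot: [-3.142, 0.0, -3.028]
contact_force: [-0.9, -0.3, 0.8]
opening: 0.0564
grip_force: 0.0
```

Request:
arm_command([
  [[0, 0, 0], [0, 0, 0], 0.03],
  [[0, 0, 0], [0, 0, 0], 0.03],
  [[0, 0, 0], [0, 0, 0], 0.03],
  [[0, 0, -0.01], [0, 0, 0], 0.03],
  [[0, 0, -0.03], [0, 0, 0], 0.03],
])

```text
time: 4.25
tool_pos: [0.4854, -0.1658, 0.0327]
tool_rot: [3.14, -0.003, -3.028]
contact_force: [1.2, 0.3, -0.9]
opening: 0.0418
grip_force: 15.0
```

```bash
python3 - <<'E'
from h import *
print(pose()[1]);a=go((526,-4.8,70),-2.25);go((526,-4.8,34),-2.25,frm=a)
E
```

```text
[ 0.48535591 -0.165841    0.03267664]
shift [-0.0585  0.1555 -0.0372] turn [ 0.0018 -0.0031  0.1524]
shift [-0.    -0.     0.036] turn [0. 0. 0.]
```

Request:
arm_command([
  [[-0.008, 0.015, -0.025], [0, 0, 0.02], 0.03],
  [[-0.02, 0.05, -0.038], [0, 0, 0.05], 0.03],
  [[-0.035, 0.09, -0.038], [0, 0, 0.09], 0.03],
  [[-0.05, 0.13, -0.038], [0, 0, 0.13], 0.03],
  [[-0.0585, 0.155, -0.038], [0, 0, 0.152], 0.03],
])

```text
time: 4.75
tool_pos: [0.5274, -0.0032, 0.072]
tool_rot: [3.141, 0.001, 3.103]
contact_force: [0.4, 0.5, -1.3]
opening: 0.0415
grip_force: 15.0
```

Request:
arm_command([
  [[0, 0, 0], [0, 0, 0], 0.03],
  [[0, 0, 0], [0, 0, 0], 0.03],
  [[0, 0, 0.01], [0, 0, 0], 0.03],
  [[0, 0, 0.02], [0, 0, 0], 0.03],
  [[0, 0, 0.02], [0, 0, 0], 0.03],
])

```text
time: 5.25
tool_pos: [0.5256, -0.0065, 0.0493]
tool_rot: [3.141, -0.004, 3.101]
contact_force: [0.3, -0.6, -2.3]
opening: 0.042
grip_force: 15.0
```

```bash
python3 - <<'E'
from h import *
print(pose()[1],robot.observe()["tool_rot"]);a=go((526.2,-4.7,32),-2.25);
m=robot.camera_model("wrist"); im=robot.read_camera("wrist"); cv2.imwrite("pics/w3.png",im[:,:,::-1])
o=np.array([.5265,-.0046]);th=np.radians(-2.25)
for p in [(-59,-24,23),(-59,24,23),(59,-24,23),(59,24,23),(-96,-36,47),(-96,36,47),(-131,-40,23),(-131,40,23)]:
    x,y,z=np.array(p)/1000; P=[o[0]+x*np.cos(th)-y*np.sin(th),o[1]+x*np.sin(th)+y*np.cos(th),z]
    uv=proj(m,P)[0]; print(p,np.round(uv,1)); cv2.circle(im,tuple(int(round(v)) for v in uv),2,(255,0,255),-1)
cv2.imwrite("pics/w3a.png",im[:,:,::-1])
E
```

```text
[ 0.52562059 -0.0065232   0.04930233] [ 3.14112415 -0.00376324  3.10128813]
shift [-0.0006  0.0018  0.0173] turn [ 0.0005 -0.0038 -0.001 ]
(-59, -24, 23) [278.3 163.1]
(-59, 24, 23) [373. 163.]
(59, -24, 23) [284.4 368.4]
(59, 24, 23) [366.  368.3]
(-96, -36, 47) [240.6  75.1]
(-96, 36, 47) [412.6  75.1]
(-131, -40, 23) [239.8   5.6]
(-131, 40, 23) [412.1   5.6]
```

View pics/w3a.png

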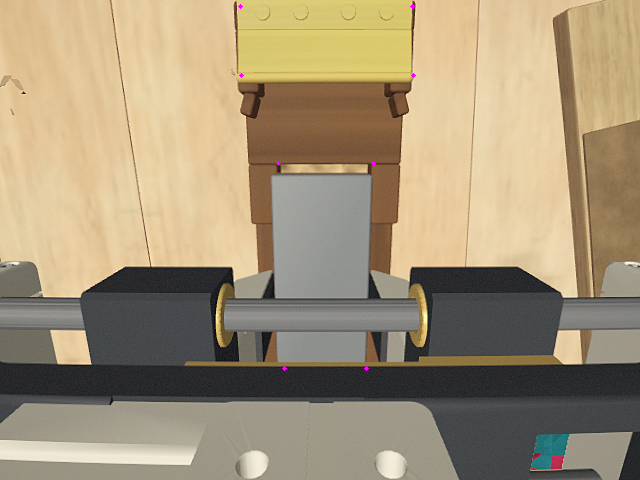

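View shows the well's rim corners matching the estimate (278,163)/(373,163). The stone (271–371) must move about 2 mm to +y, then go down.

Request:
arm_command([
  [[-0.001, 0.002, 0], [0, 0, 0], 0.03],
  [[-0.001, 0.002, 0.005], [0, 0, 0], 0.03],
  [[-0.001, 0.002, 0.013], [0, 0, 0], 0.03],
  [[-0.001, 0.002, 0.017], [0, 0, 0], 0.03],
  [[-0.001, 0.002, 0.017], [0, 0, 0], 0.03],
])

```text
time: 5.8
tool_pos: [0.5275, -0.0037, 0.0333]
tool_rot: [3.141, -0.002, 3.103]
contact_force: [0.3, 0.4, -2.3]
opening: 0.0416
grip_force: 15.0
```

Request:
arm_command([
  [[0, 0, 0], [0, 0, 0], 0.03],
  [[0, 0, 0.006], [0, 0, 0], 0.03],
  [[0, 0, 0.012], [0, 0, 0], 0.03],
  [[0, 0, 0.015], [0, 0, 0], 0.03],
  [[0, 0, 0.015], [0, 0, 0], 0.03],
])

```text
time: 6.3
tool_pos: [0.5277, -0.0037, 0.0185]
tool_rot: [3.141, -0.001, 3.103]
contact_force: [-0.5, 0.5, -1.1]
opening: 0.0418
grip_force: 15.0
```

Request:
arm_command([
  [[0, 0, 0.003], [0, 0, 0], 0.03],
  [[0, 0, 0.006], [0, 0, 0], 0.03],
  [[0, 0, 0.008], [0, 0, 0], 0.03],
  [[0, 0, 0.009], [0, 0, 0], 0.03],
  [[0, 0, 0.009], [0, 0, 0], 0.03],
])

```text
time: 6.8
tool_pos: [0.5281, -0.0038, 0.0101]
tool_rot: [3.141, -0.0, 3.103]
contact_force: [0.9, -0.2, -2.6]
opening: 0.0416
grip_force: 15.0
```

Request:
arm_command([
  [[0, 0, 0.001], [0, 0, 0], 0.03],
  [[0, 0, 0.0015], [0, 0, 0], 0.03],
  [[0, 0, 0.0015], [0, 0, 0], 0.03],
  [[0, 0, 0.0015], [0, 0, 0], 0.06],
  [[0, 0, 0.0015], [0, 0, 0], 0.07],
])

```text
time: 7.3
tool_pos: [0.5283, -0.0038, 0.0088]
tool_rot: [3.142, 0.0, 3.103]
contact_force: [0.4, -0.2, -0.0]
opening: 0.054
grip_force: 0.0
```

Request:
arm_command([
  [[0, 0, 0], [0, 0, 0], 0.09],
  [[0, 0, 0], [0, 0, 0], 0.09],
  [[0, 0, -0.02], [0, 0, 0], 0.0918],
  [[0, 0, -0.06], [0, 0, 0], 0.0918],
  [[0, 0, -0.11], [0, 0, 0], 0.0918],
])

```text
time: 7.8
tool_pos: [0.5268, -0.0037, 0.1183]
tool_rot: [3.141, -0.005, 3.103]
contact_force: [1.1, 0.5, -0.4]
opening: 0.0904
grip_force: 0.0
```

```bash
python3 - <<'E'
from h import *
m=robot.camera_model("wrist"); im=robot.read_camera("wrist")
m=robot.camera_model("wrist"); im=robot.read_camera("wrist");cv2.imwrite("pics/w4.png",im[:,:,::-1])
h=cv2.cvtColor(im,cv2.COLOR_RGB2HSV); g=((h[...,1]<70)&(h[...,2]<175)).astype(np.uint8)
uv=proj(m,[[.5265,-.0046,.02]])[0];print(uv)
for c in big(g,(200,100,450,int(uv[1])+120),2): print(rect(m,c,.02),cv2.boundingRect(c))
T=robot.camera_model("top");it=robot.read_camera("top");cv2.imwrite("pics/t4.png",it[:,:,::-1])
print(pose()[1])
b=go((430,153.8,110),11.8)
E
```

```text
[321.01145898 228.65827332]
(array([547.7,   3.7]), array([148.2, 208.5]), 83.56) (200, 158, 250, 190)
(array([576.9, -95. ]), array([1.6, 1.9]), -6.86) (210, 293, 3, 3)
[ 0.53026769 -0.0040699   0.12187249]
shift [0.1064 0.1539 0.011 ] turn [-0.0016  0.0072 -0.2446]
```

View pics/w4.png

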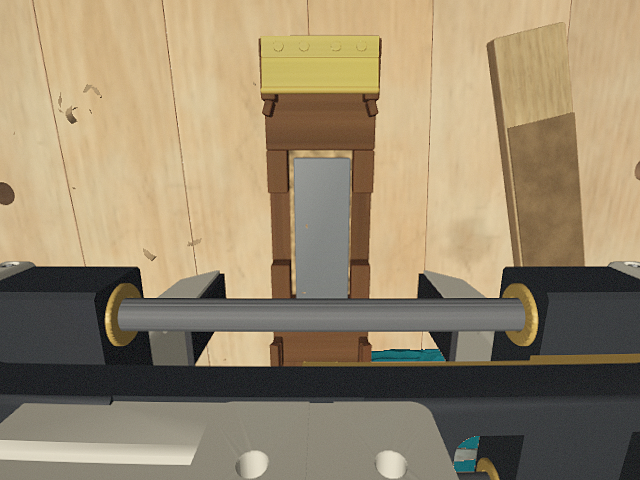

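```bash
python3 - <<'E'
from h import *
m=robot.camera_model("wrist"); T=robot.camera_model("top")
print("bare corners",np.round(plane(m,[[488,43],[563,23]],.014)*1000,1))
q=np.array([[103,528],[195,506],[28,147],[116,128]])/3.3+[195,200]-.35
P=plane(T,q,.015)*1000;print(np.round(P,1)); c=P.mean(0);print(c); e=P[2:].mean(0)-P[:2].mean(0);print(np.linalg.norm(e[:2]),np.degrees(np.arctan2(e[1],e[0])))
it=cv2.imread("pics/t4.png"); h=cv2.cvtColor(it,cv2.COLOR_BGR2HSV); g=((h[...,1]<80)&(h[...,2]<170)).astype(np.uint8)
for c in big(g,(300,245,336,325),1): print("stone top",rect(T,c,.02))
print(pose()[1]); a=go((500,168.4,120),11.8);go((500,168.4,3),11.8,frm=a)
E
```

```text
bare corners [[399.3 114.5  14. ]
 [387.6 165.6  14. ]]
[[386.  172.   15. ]
 [395.7 120.   15. ]
 [608.  217.3  15. ]
 [617.5 165.   15. ]]
[501.7948704  168.56642274  15.        ]
226.43110375350466 11.510296493057048
stone top (array([525. ,  -4.7]), array([ 68.3, 102.5]), -2.36)
[ 0.53026769 -0.0040699   0.12187249]
shift [0.0369 0.1712 0.0015] turn [-0.0016  0.0072 -0.2446]
shift [ 0.    -0.     0.117] turn [0. 0. 0.]
```

Request:
arm_command([
  [[0.007, 0.034, -0.01], [0, 0, -0.05], 0.0918],
  [[0.014, 0.068, -0.02], [0, 0, -0.1], 0.0918],
  [[0.021, 0.103, -0.03], [0, 0, -0.15], 0.0918],
  [[0.028, 0.138, -0.03], [0, 0, -0.2], 0.0918],
  [[0.036, 0.172, -0.03], [0, 0, -0.242], 0.0918],
])

```text
time: 8.45
tool_pos: [0.498, 0.1707, 0.1476]
tool_rot: [3.141, -0.002, -2.937]
contact_force: [0.6, -0.3, 0.2]
opening: 0.0919
grip_force: 0.0
```

Request:
arm_command([
  [[0, 0, 0], [0, 0, 0], 0.0918],
  [[0, 0, 0], [0, 0, 0], 0.0918],
  [[0, 0, 0], [0, 0, 0], 0.0918],
  [[0, 0, 0], [0, 0, 0], 0.0918],
  [[0, 0, 0], [0, 0, 0], 0.0918],
])

```text
time: 8.95
tool_pos: [0.4991, 0.1685, 0.1485]
tool_rot: [-3.142, -0.0, -2.94]
contact_force: [0.9, 0.3, -0.2]
opening: 0.0919
grip_force: 0.0
```

```bash
python3 - <<'E'
from h import *
m=robot.camera_model("wrist"); im=robot.read_camera("wrist");cv2.imwrite("pics/w5.png",im[:,:,::-1]);np.save("w5.npy",m,allow_pickle=True)
print(pose()[1],robot.observe()["tool_rot"])
for x in(385,390,395,400): 
    pass
h=cv2.cvtColor(im,cv2.COLOR_RGB2HSV); v=(h[...,2]<168).astype(np.uint8)
uv=proj(m,[[.4,.1475,.014],[.45,.158,.016],[.5,.168,.016]]);print(uv.round(0))
E
```

```text
[0.49905611 0.16864773 0.14862359] [ 3.14156509e+00 -1.17831472e-04 -2.93989117e+00]
[[321. 101.]
 [321. 169.]
 [321. 231.]]
```

View pics/w5.png

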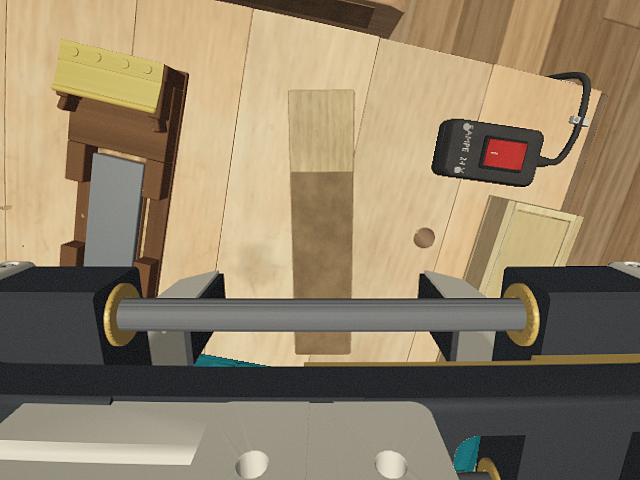

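Strop corners: bare end (289,90) and (355,90), leather end (296,354) and (350,354). It is nearly aligned with the tool.

```bash
python3 - <<'E'
from h import *
m=np.load("w5.npy",allow_pickle=True).item()
B=plane(m,[[288.5,90],[355,90]],.014)*1000; L=plane(m,[[296,354],[350.5,354]],.016)*1000
b=B.mean(0);l=L.mean(0);print(b,l,np.linalg.norm(b-l)); e=(l-b)[:2];e/=np.linalg.norm(e); print(np.degrees(np.arctan2(e[1],e[0])), (b+l)/2)
o=((b+l)/2)[:2]; a=go((o[0],o[1],3),np.degrees(np.arctan2(e[1],e[0])))
E
```

```text
[391.63839706 146.39591374  14.        ] [613.16977539 193.22198255  16.        ] 226.43505096213445
11.935181119417425 [502.40408622 169.80894815  15.        ]
shift [-0.0035  0.0005  0.1456] turn [ 0.     -0.0001 -0.0066]
```

Request:
arm_command([
  [[-0.0035, 0.001, 0.03], [0, 0, -0.006], 0.0918],
  [[-0.0035, 0.001, 0.065], [0, 0, -0.006], 0.0918],
  [[-0.0035, 0.001, 0.1], [0, 0, -0.006], 0.0918],
  [[-0.0035, 0.001, 0.13], [0, 0, -0.006], 0.0918],
  [[-0.0035, 0.001, 0.145], [0, 0, -0.006], 0.0918],
])

```text
time: 9.5
tool_pos: [0.5008, 0.1704, 0.0012]
tool_rot: [3.141, -0.004, -2.933]
contact_force: [-0.3, -0.2, 0.2]
opening: 0.092
grip_force: 0.0
```

Request:
arm_command([
  [[0, 0, 0], [0, 0, 0], 0.04],
  [[0, 0, 0], [0, 0, 0], 0.04],
  [[0, 0, 0], [0, 0, 0], 0.04],
  [[0, 0, 0], [0, 0, 0], 0.04],
  [[0, 0, 0], [0, 0, 0], 0.04],
], squeeze=30)

```text
time: 10.0
tool_pos: [0.5024, 0.1712, 0.0043]
tool_rot: [3.142, 0.001, -2.932]
contact_force: [-0.1, 0.2, -0.1]
opening: 0.0564
grip_force: 0.0
```

Request:
arm_command([
  [[0, 0, 0], [0, 0, 0], 0.04],
  [[0, 0, 0], [0, 0, 0], 0.04],
  [[0, 0, -0.01], [0, 0, 0], 0.04],
  [[0, 0, -0.03], [0, 0, 0], 0.04],
  [[0, 0, -0.05], [0, 0, 0], 0.04],
])

```text
time: 10.5
tool_pos: [0.5015, 0.1711, 0.0543]
tool_rot: [3.141, -0.001, -2.932]
contact_force: [0.7, -0.3, -2.0]
opening: 0.0515
grip_force: 30.0
```

Request:
arm_command([
  [[0, 0, -0.03], [0, 0, 0], 0.04],
  [[0, 0, -0.06], [0, 0, 0], 0.04],
  [[0, 0, -0.09], [0, 0, 0], 0.04],
  [[0, 0, -0.09], [0, 0, 0], 0.04],
  [[0, 0, -0.09], [0, 0, 0], 0.04],
])

```text
time: 11.0
tool_pos: [0.5019, 0.1712, 0.1441]
tool_rot: [3.141, 0.001, -2.932]
contact_force: [-0.1, 0.4, -2.6]
opening: 0.0518
grip_force: 30.0
```

```bash
cat >> h.py <<'E'
def tray(p,o=(526.5,-4.6),yaw=-2.25):
    c,s=np.cos(np.radians(yaw)),np.sin(np.radians(yaw)); return np.array([o[0]+c*p[0]-s*p[1],o[1]+s*p[0]+c*p[1],p[2]])
def tcp(cx,cz,tilt,cy=0,d=115.,g=4.):
    """world TCP (mm) for the strop's lower bare corner at tray (cx,cz), leather end up by tilt deg; d corner-to-TCP along strop, g TCP above underside"""
    t=np.radians(tilt);u=np.array([np.cos(t),np.sin(t)]);n=np.array([-u[1],u[0]]);q=np.array([cx,cz])+d*u+g*n
    return tray((q[0],cy,q[1]))
E
python3 - <<'E'
from h import *
m=robot.camera_model("wrist"); _,p,R=pose(); im=robot.read_camera("wrist");cv2.imwrite("pics/w6.png",im[:,:,::-1])
h=cv2.cvtColor(im,cv2.COLOR_RGB2HSV)
print(p,robot.observe()["tool_rot"]); z=p[2]-.004+.014
uv=proj(m,[p+R.apply([.115,y,-.010]) for y in(-.026,0,.026)]);print(uv.round(1))
x0,x1=int(uv[:,0].min())-60,int(uv[:,0].max())+60; y0=int(uv[0,1]); 
cv2.imwrite("pics/w6c.png",cv2.resize(im[max(0,y0-60):max(0,y0-60)+180,x0:x1,::-1],None,fx=3,fy=3)); print(x0,max(0,y0-60),x1)
E
```

```text
[0.5018902  0.17118424 0.14405728] [ 3.14140186e+00 -1.54467078e-03 -2.93230366e+00]
[[253.1  11.8]
 [322.9  11.5]
 [392.7  11.8]]
193 0 452
```

View pics/w6c.png

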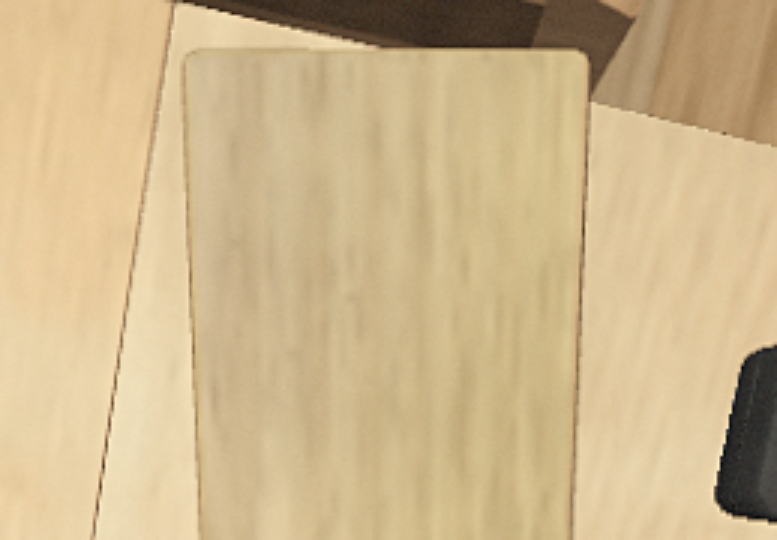

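The strop's bare end is centred in the grip at (322,17), about 114 mm from the TCP.

```bash
python3 - <<'E'
from h import *
print(pose()[1])
A=tcp(-70,80,11,d=114); print(A); a=go(A,-2.25,-11)
for c in((-80,40,11),(-90,26,11),(-114,23.5,11)):
    B=tcp(*c,d=114);print(c,B); a=go(B,-2.25,-c[2],frm=a)
E
```

```text
[0.5012597  0.17106875 0.14302678]
[567.61054374  -6.21523766 105.67873421]
shift [-0.0281 -0.1872  0.0373] turn [ 0.0239 -0.1926  0.2478]
(-80, 40, 11) [557.61825338  -5.82263951  65.67873421]
shift [ 0.0174 -0.      0.0374] turn [0. 0. 0.]
(-90, 26, 11) [547.62596301  -5.43004135  51.67873421]
shift [0.0125 0.     0.0118] turn [0. 0. 0.]
(-114, 23.5, 11) [523.64446614  -4.48780577  49.17873421]
shift [ 0.024  -0.     -0.0021] turn [0. 0. 0.]
```

Request:
arm_command([
  [[-0.006, -0.04, -0.01], [0.004, -0.035, 0.05], 0.04],
  [[-0.012, -0.08, -0.01], [0.01, -0.077, 0.1], 0.04],
  [[-0.018, -0.12, 0], [0.014, -0.116, 0.15], 0.04],
  [[-0.023, -0.16, 0.01], [0.019, -0.155, 0.2], 0.04],
  [[-0.028, -0.187, 0.02], [0.0239, -0.1926, 0.248], 0.04],
])

```text
time: 11.55
tool_pos: [0.5677, -0.0083, 0.1216]
tool_rot: [3.141, 0.192, 3.099]
contact_force: [-0.1, 1.1, -2.1]
opening: 0.0517
grip_force: 30.0
```

Request:
arm_command([
  [[0, 0, 0], [0, 0, 0], 0.04],
  [[0, 0, 0], [0, 0, 0], 0.04],
  [[0, 0, 0], [0, 0, 0], 0.04],
  [[0, 0, 0], [0, 0, 0], 0.04],
  [[0, 0, 0], [0, 0, 0], 0.04],
])

```text
time: 12.05
tool_pos: [0.5683, -0.005, 0.1239]
tool_rot: [3.141, 0.194, 3.104]
contact_force: [-0.3, 0.4, -2.0]
opening: 0.0516
grip_force: 30.0
```

```bash
python3 - <<'E'
from h import *
m=robot.camera_model("wrist"); im=robot.read_camera("wrist");cv2.imwrite("pics/w7.png",im[:,:,::-1])
print(pose()[1],robot.observe()["tool_rot"])
a=None
for c in((-80,40,11),(-90,26,11),(-114,23.5,11)):
    B=tcp(*c,d=114); a=go(B,-2.25,-c[2],frm=a)
E
```

```text
[ 0.56833222 -0.00516002  0.12394095] [3.14135174 0.19386149 3.10338474]
shift [ 0.0217 -0.0011  0.0551] turn [0.0004 0.0019 0.001 ]
shift [0.0125 0.     0.0118] turn [0. 0. 0.]
shift [ 0.024  -0.     -0.0021] turn [0. 0. 0.]
```

View pics/w7.png

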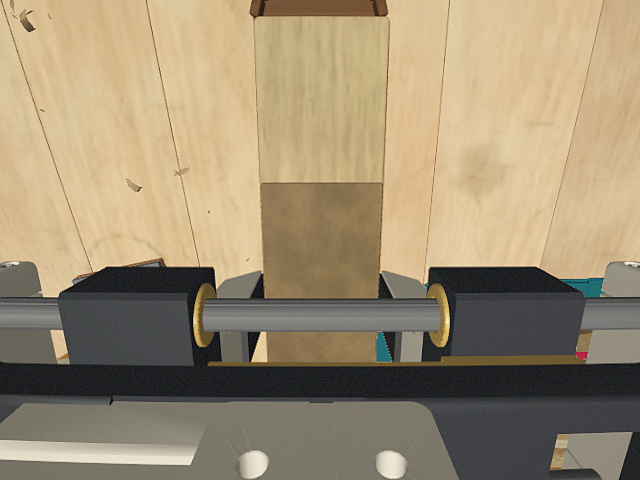

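The strop (254–389) is lined up with the tray, which sits about 1 mm to the −y side. I'll bring the bare end down to the keeper's mouth.

Request:
arm_command([
  [[0.005, 0, 0.012], [0, 0, 0], 0.04],
  [[0.01, -0.001, 0.025], [0, 0, 0], 0.04],
  [[0.016, -0.001, 0.04], [0, 0, 0], 0.04],
  [[0.022, -0.001, 0.055], [0, 0.002, 0.001], 0.04],
  [[0.022, -0.001, 0.055], [0, 0.002, 0.001], 0.04],
])

```text
time: 12.6
tool_pos: [0.5556, -0.0059, 0.0637]
tool_rot: [3.141, 0.187, 3.102]
contact_force: [-0.6, 0.4, -1.2]
opening: 0.0515
grip_force: 30.0
```

Request:
arm_command([
  [[0.004, 0, 0.004], [0, 0, 0], 0.04],
  [[0.008, 0, 0.008], [0, 0, 0], 0.04],
  [[0.0125, 0, 0.012], [0, 0, 0], 0.04],
  [[0.0125, 0, 0.012], [0, 0, 0], 0.04],
  [[0.0125, 0, 0.012], [0, 0, 0], 0.04],
])

```text
time: 13.1
tool_pos: [0.5474, -0.0061, 0.0515]
tool_rot: [3.141, 0.192, 3.101]
contact_force: [0.4, -0.0, -1.7]
opening: 0.0515
grip_force: 30.0
```

```bash
python3 - <<'E'
from h import *
im=robot.read_camera("scene");cv2.imwrite("pics/s8.png",cv2.resize(im[180:330,200:400,::-1],None,fx=4,fy=4,interpolation=cv2.INTER_CUBIC))
print(pose()[1],robot.observe()["tool_rot"],robot.observe()["contact_force"])
a=None
for c in((-90,26,11),(-114,23.5,11)):
    B=tcp(*c,d=114);print(B); a=go(B,-2.25,-c[2],frm=None)
E
```

```text
[ 0.54758058 -0.00616295  0.05167782] [3.14124    0.19232463 3.10095971] [-0.06415049  0.14844814 -1.56616417]
[547.62596301  -5.43004135  51.67873421]
shift [-0.      0.0007  0.    ] turn [ 0.0001  0.0003 -0.0013]
[523.64446614  -4.48780577  49.17873421]
shift [ 0.024   0.0007 -0.0021] turn [ 0.0001  0.0003 -0.0013]
```

View pics/s8.png

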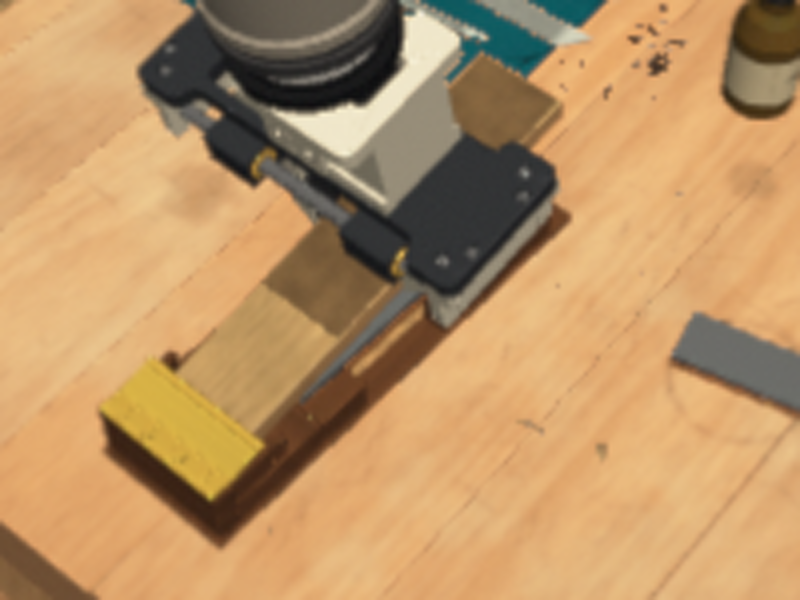

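The bare end stands centred at the keeper's mouth (around (215,400) in the crop). Sliding in.

Request:
arm_command([
  [[0.003, 0.001, 0], [0, 0, 0], 0.04],
  [[0.006, 0.001, -0.0005], [0, 0, 0], 0.04],
  [[0.01, 0.001, -0.001], [0, 0, 0], 0.04],
  [[0.014, 0.001, -0.001], [0, 0, 0], 0.04],
  [[0.014, 0.001, -0.001], [0, 0, 0], 0.04],
])

```text
time: 13.65
tool_pos: [0.5326, -0.0044, 0.0495]
tool_rot: [3.141, 0.191, 3.101]
contact_force: [-0.9, -0.5, -2.5]
opening: 0.0516
grip_force: 30.0
```

Request:
arm_command([
  [[0.003, 0, -0.0003], [0, 0, 0], 0.04],
  [[0.006, 0, -0.001], [0, 0, 0], 0.04],
  [[0.008, 0, -0.001], [0, 0, 0], 0.04],
  [[0.009, 0, -0.001], [0, 0, 0], 0.04],
  [[0.009, 0, -0.001], [0, 0, 0], 0.04],
])

```text
time: 14.15
tool_pos: [0.5245, -0.0042, 0.049]
tool_rot: [3.141, 0.192, 3.101]
contact_force: [0.5, 0.4, -1.2]
opening: 0.0517
grip_force: 30.0
```

```bash
python3 - <<'E'
from h import *
s=robot.observe();print(pose()[1],s["tool_rot"],s["contact_force"],s["torque"])
B=tcp(-114,23.5,11,d=114);print(B); go(B,-2.25,-11)
E
```

```text
[ 0.52448939 -0.00417496  0.04902693] [3.1411608  0.19198667 3.10096884] [ 0.45858947  0.35613579 -1.15899601] [ 0.06669697  0.11446912 -0.00617033]
[523.64446614  -4.48780577  49.17873421]
shift [ 0.0008 -0.0003 -0.0003] turn [ 0.0002  0.     -0.0013]
```

Request:
arm_command([
  [[0.001, 0, 0], [0, 0, 0], 0.04],
  [[0.0015, 0, 0], [0, 0, 0], 0.04],
  [[0.002, 0, 0], [0, 0, 0], 0.04],
  [[0.0025, 0, 0], [0, 0, 0], 0.04],
  [[0.0025, 0, 0], [0, 0, 0], 0.04],
])

```text
time: 14.65
tool_pos: [0.5242, -0.0043, 0.0495]
tool_rot: [3.141, 0.197, 3.101]
contact_force: [6.3, 1.4, -0.7]
opening: 0.0516
grip_force: 30.0
```

```bash
python3 - <<'E'
from h import *
s=robot.observe()
R=Ro.from_euler("z",-2.25,degrees=True)*Ro.from_euler("xyz",[180,0,180],degrees=True)*Ro.from_euler("y",-11,degrees=True)
cmd=(tcp(-114,23.5,11,d=114)/1000-R.apply([-.0017,0,0]),R)   # commanded pose
a=go(tcp(-113.7,23.5,9,d=114.5),-2.25,-9,frm=cmd);a=go(tcp(-114,23.5,7.2,d=114.5),-2.25,-7.2,frm=cmd)
E
```

```text
shift [-0.0026  0.      0.0041] turn [ 0.      0.0349 -0.    ]
shift [-0.0022 -0.      0.0076] turn [ 0.      0.0663 -0.    ]
```

Request:
arm_command([
  [[-0.002, 0, 0.001], [0, 0.008, 0], 0.04],
  [[-0.0026, 0, 0.0025], [0, 0.02, 0], 0.04],
  [[-0.0026, 0, 0.004], [0, 0.035, 0], 0.04],
  [[-0.0025, 0, 0.006], [0, 0.05, 0], 0.04],
  [[-0.0022, 0, 0.0076], [0, 0.066, 0], 0.04],
])

```text
time: 15.15
tool_pos: [0.5251, -0.0042, 0.041]
tool_rot: [3.141, 0.123, 3.101]
contact_force: [0.1, 0.7, 3.0]
opening: 0.0512
grip_force: 30.0
```

Request:
arm_command([
  [[0, 0, 0], [0, 0, 0], 0.04],
  [[0, 0, 0], [0, 0, 0], 0.04],
  [[0, 0, 0], [0, 0, 0], 0.04],
  [[0, 0, 0], [0, 0, 0], 0.04],
  [[0, 0, 0], [0, 0, 0], 0.04],
])

```text
time: 15.65
tool_pos: [0.5253, -0.0041, 0.0414]
tool_rot: [3.141, 0.125, 3.101]
contact_force: [-1.6, -0.0, -1.9]
opening: 0.0522
grip_force: 30.0
```

```bash
python3 - <<'E'
from h import *
im=robot.read_camera("scene");cv2.imwrite("pics/s9.png",cv2.resize(im[180:330,200:400,::-1],None,fx=4,fy=4,interpolation=cv2.INTER_CUBIC))
print(pose()[1],tcp(-114,23.5,7.2,d=114.5),robot.observe()["torque"])
E
```

```text
[ 0.52531567 -0.00416596  0.04140354] [525.59649747  -4.56450129  41.81911405] [0.07438166 0.35974804 0.00434508]
```

Request:
arm_command([
  [[0, 0, 0], [0, 0, 0], 0.055],
  [[0, 0, 0], [0, 0, 0], 0.07],
  [[0, 0, 0], [0, 0, 0], 0.0918],
  [[0, 0, 0], [0, 0, 0], 0.0918],
  [[0, 0, 0], [0, 0, 0], 0.0918],
])

```text
time: 16.2
tool_pos: [0.5257, -0.0042, 0.0415]
tool_rot: [3.141, 0.126, 3.101]
contact_force: [0.0, -0.3, -0.1]
opening: 0.0822
grip_force: 0.0
```

Request:
arm_command([
  [[0, 0, 0], [0, 0, 0], 0.0918],
  [[0, 0, -0.01], [0, 0, 0], 0.0918],
  [[0, 0, -0.03], [0, 0, 0], 0.0918],
  [[0, 0, -0.05], [0, 0, 0], 0.08],
  [[0, 0, -0.07], [0, 0, 0], 0.04],
])

```text
time: 16.7
tool_pos: [0.5166, -0.0039, 0.1122]
tool_rot: [3.141, 0.126, 3.101]
contact_force: [0.4, 0.0, -0.1]
opening: 0.0799
grip_force: 0.0
```

```bash
python3 - <<'E'
from h import *
im=robot.read_camera("scene");cv2.imwrite("pics/s10.png",cv2.resize(im[180:330,200:400,::-1],None,fx=4,fy=4,interpolation=cv2.INTER_CUBIC))
print(pose()[1])
a=go(tray((90,0,110)),-2.25,0); go(tray((90,0,68)),-2.25,0,frm=a)
E
```

```text
[ 0.5180609  -0.00405444  0.11538818]
shift [-0.0969 -0.0001  0.0182] turn [-0.0003  0.1309 -0.0011]
shift [-0.    -0.     0.042] turn [0. 0. 0.]
```

View pics/s10.png

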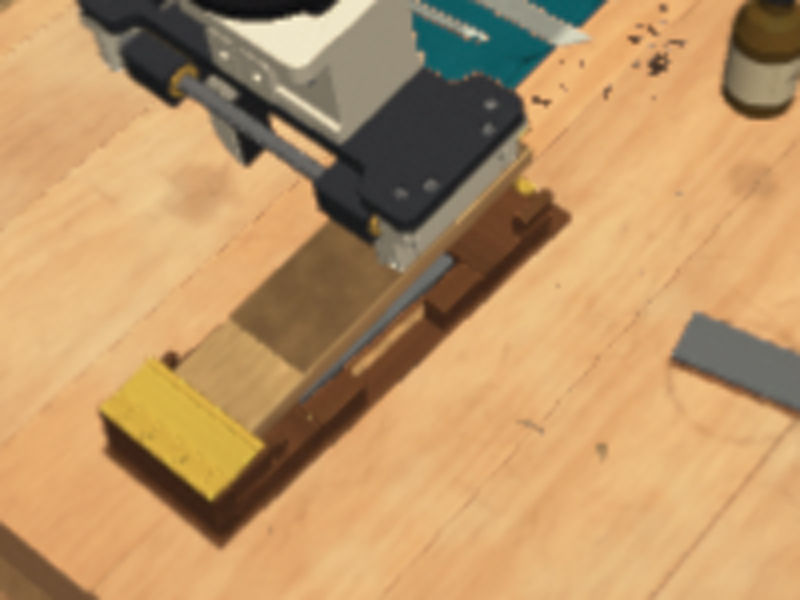

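The strop is tucked under the keeper at (230,400), and its leather end rests on the catch at (525,180). Next I'll press it down with closed fingers.

Request:
arm_command([
  [[-0.02, 0, 0], [0, 0.03, 0], 0.0],
  [[-0.04, 0, 0.004], [0, 0.06, 0], 0.0],
  [[-0.06, 0, 0.009], [0, 0.09, 0], 0.0],
  [[-0.08, 0, 0.014], [0, 0.12, 0], 0.0],
  [[-0.097, 0, 0.018], [0, 0.131, 0], 0.0],
])

```text
time: 17.25
tool_pos: [0.6164, -0.008, 0.1053]
tool_rot: [3.141, -0.006, 3.101]
contact_force: [0.8, 0.0, 0.5]
opening: 0.0364
grip_force: 0.0
```

Request:
arm_command([
  [[0, 0, 0], [0, 0, 0], 0],
  [[0, 0, 0], [0, 0, 0], 0],
  [[0, 0, 0.01], [0, 0, 0], 0],
  [[0, 0, 0.02], [0, 0, 0], 0],
  [[0, 0, 0.03], [0, 0, 0], 0],
])

```text
time: 17.75
tool_pos: [0.6142, -0.0078, 0.0743]
tool_rot: [3.141, -0.006, 3.101]
contact_force: [1.2, -0.3, -1.2]
opening: 0.0006
grip_force: 0.0
```

```bash
python3 - <<'E'
from h import *
print(pose()[1],robot.observe()["opening"]); a=go(tray((90,0,66)),-2.25,0);go(tray((90,0,40)),-2.25,0,frm=a)
E
```

```text
[ 0.61415634 -0.00777456  0.07426149] 0.0006128085257233657
shift [-0.0023 -0.0003  0.0082] turn [ 0.0006 -0.0062 -0.0013]
shift [-0.    -0.     0.026] turn [0. 0. 0.]
```

Request:
arm_command([
  [[-0.002, 0, 0.004], [0, -0.006, 0], 0],
  [[-0.002, 0, 0.008], [0, -0.006, 0], 0],
  [[-0.002, 0, 0.013], [0, -0.006, 0], 0],
  [[-0.002, 0, 0.018], [0, -0.006, 0], 0],
  [[-0.002, 0, 0.022], [0, -0.006, 0], 0],
])

```text
time: 18.25
tool_pos: [0.618, -0.0079, 0.0547]
tool_rot: [3.141, 0.004, 3.101]
contact_force: [-4.1, 0.6, 15.6]
opening: 0.0006
grip_force: 7.5
```

Request:
arm_command([
  [[0, 0, 0.003], [0, 0, 0], 0],
  [[0, 0, 0.006], [0, 0, 0], 0],
  [[0, 0, 0.009], [0, 0, 0], 0],
  [[0, 0, 0.011], [0, 0, 0], 0],
  [[0, 0, 0.012], [0, 0, 0], 0],
])

```text
time: 18.75
tool_pos: [0.6185, -0.008, 0.0424]
tool_rot: [3.141, 0.005, 3.101]
contact_force: [0.4, -0.2, 0.8]
opening: 0.0003
grip_force: 0.0
```

Request:
arm_command([
  [[0, 0, 0.002], [0, 0, 0], 0],
  [[0, 0, 0.004], [0, 0, 0], 0],
  [[0, 0, 0.005], [0, 0, 0], 0],
  [[0, 0, 0.006], [0, 0, 0], 0],
  [[0, 0, 0.006], [0, 0, 0], 0],
])

```text
time: 19.25
tool_pos: [0.6168, -0.0079, 0.0372]
tool_rot: [3.141, 0.001, 3.101]
contact_force: [-6.2, 0.6, 17.7]
opening: 0.0002
grip_force: 8.8
```

Request:
arm_command([
  [[0, 0, -0.02], [0, 0, 0], 0],
  [[0, 0, -0.06], [0, 0, 0], 0],
  [[0.02, 0, -0.1], [0, 0, 0], 0],
  [[0.05, 0, -0.14], [0, 0, 0], 0],
  [[0.09, 0, -0.17], [0, 0, 0], 0],
])

```text
time: 19.75
tool_pos: [0.5269, -0.0046, 0.2068]
tool_rot: [3.141, 0.003, 3.101]
contact_force: [0.4, -0.5, 1.2]
opening: 0.0008
grip_force: 0.0
```

Request:
arm_command([
  [[0.01, 0.05, 0], [0, 0, 0], 0],
  [[0.01, 0.1, 0], [0, 0, 0], 0],
  [[0.01, 0.15, 0], [0, 0, 0], 0],
  [[0.01, 0.19, 0], [0, 0, 0], 0],
  [[0.01, 0.19, 0], [0, 0, 0], 0],
])

```text
time: 20.25
tool_pos: [0.5238, 0.1904, 0.2046]
tool_rot: [3.14, -0.0, 3.106]
contact_force: [0.9, -1.1, 0.0]
opening: 0.0002
grip_force: 0.0
```

```bash
python3 - <<'E'
from h import *
a=robot.read_camera("scene");b=robot.read_camera("top");T=robot.camera_model("top");S=robot.camera_model("scene")
A=cv2.resize(a[190:320,215:355,::-1],(560,520),interpolation=cv2.INTER_CUBIC);B=cv2.resize(b[205:360,290:350,::-1],(201,520),interpolation=cv2.INTER_CUBIC)
cv2.imwrite("pics/f.png",np.hstack([A,B]))
h=cv2.cvtColor(b,cv2.COLOR_RGB2HSV); 
for n,im,m,k in(("top",b,T,(305,205,332,226)),):
    y=((h[...,1]>140)&(h[...,2]>150)&(h[...,0]>20)&(h[...,0]<35)).astype(np.uint8)
    print("catch now",rect(m,big(y,k)[0],.047))
s=robot.observe();print(s["tool_pos"],s["contact_force"],s["time"])
E
```

```text
catch now (array([648.6,  -8.9]), array([10. , 23.1]), 87.64)
[0.52407417 0.18649495 0.20448087] [-0.09101065  0.37993118 -0.33659062] 20.35
```

View pics/f.png

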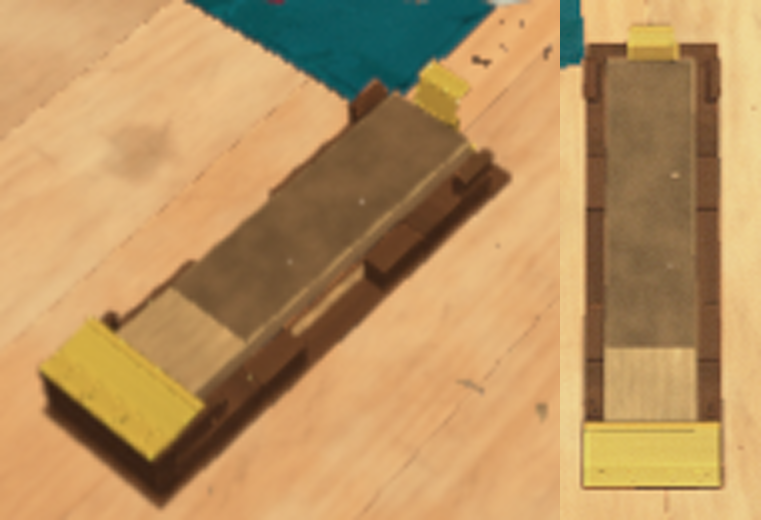

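The strop lies flat and centred, bare end under the keeper. The catch is back over the leather end at exactly its starting position (648.6, −8.9). Handing in.

```bash
python3 -c "
from cell import robot
print(robot.hand_in())"
```

```text
the job is handed in; nothing more can be done
None
```

The tray is packed and handed in at about 20 s of the 48 s allowed: the stone is in the well, the strop is flat with its bare end under the keeper, and the catch measured back at its starting position; no verdict came back from the hand-in.

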